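# Clear the lime out of the tin caddy and stow the last tin

### The job

A lime has been left in one of the three bays of the wooden tin caddy: take it out and put it in the white bowl. Then slide the tin that stands on the counter into the bay this frees, right up to the back wall, keeping it upright and down on the counter all the way (do not lift it), and finally slide the red keeper along its rail until it stands in front of that tin. Leave the other two tins where they are and do not disturb the salt shaker and pepper mill.

Things in the scene. Friction and masses are not known exactly. Their poses are not given: they have to be found in the camera images.
- caddy: Fixed wooden caddy, open in front (-x) and on top, no floor. Origin: footprint centre, on the counter; x to its back, y left. 330 mm wide, x -53 to +58. Three bays 100 mm wide centred at y = -106, 0, +106 mm between 6 mm walls 45 mm high; back wall 70 mm high, inner face x = +46 (a tin fully home has its axis at x = +8); two bays hold a tin, one the lime. Rail for the keeper at z = 86.
- keeper (a joint): Position of the red keeper along the caddy's rail in m: its y in the caddy's frame, -0.112 to +0.112 (-0.106, 0, +0.106: in front of the middle of a bay). Stiff slide (about 1.2 N), stays where it is left; any start.
- keeper_knob (a point): Centre of the top of the keeper's black upright knob, 14 mm in diameter, from z = 90 to 124 mm, at x = -20 mm in the caddy's frame. The keeper moves with it: a red arm 20 mm wide crosses over the bay at z = 82 to 90 mm from the rail to the front, where a paddle hangs down.
- keeper_paddle (a point): Centre of the keeper's red paddle, 50 mm wide (y), 8 mm thick, from z = 22 to 74 mm, at x = -64 mm in the caddy's frame, that is in front of the bays: it blocks the mouth of a bay that it stands before. Axes as the caddy's.
- lime: Green lime, 55 (x) x 46 (y) x 45 mm high, about 0.1 kg or less, standing loose in one of the bays. Origin: centre of its underside as it stands.
- lime_center (a point): Middle of the lime.
- bowl: Loose white bowl, rim radius 58 mm, 50 mm high, wall about 4 mm, on the counter at the left or the right. Origin: centre of its underside.
- loose_tin: The tin to stow: food tin, 75 mm in diameter, 58 mm high, 0.25 kg, standing upright on the counter at the left or the right of the caddy. Origin: centre of its underside.
- tin_a: Tin of the same kind, 75 mm in diameter, 58 mm high, already in a bay. Origin: centre of its underside.
- tin_b: The other tin that is already in a bay, like tin_a.
- salt_shaker: Bystander: glass salt shaker, 44 mm in diameter, 90 mm high, far right. Origin: centre of its underside.
- pepper_mill: Bystander: dark wooden pepper mill, 58 mm in diameter, 160 mm high, far right. Origin: centre of its underside.

How it is judged:
By the outcome, as a careful person would: the job done as asked, in the order asked, and still so for the second after the job is handed in, with the robot touching nothing.
It also fails if it takes over 72 s, if anything falls off the work surface, if the arm or the gripper's body presses on something with over 40 N, if the wrist force passes 120 N, or if a joint passes its speed limit or range.

### The arm

A 7-joint arm with a two-finger parallel gripper is mounted at the origin on a cart in front of the work surface, level with it; the furniture and walls round the work are solid. World frame = base frame: x ahead of the robot, y to its left, z up, the work surface at z = 0. Lengths are in m, angles in rad, forces in N, time in s.
With the tool pointing down it reaches from about 0.35 to 0.9 m from the base axis. Payload 7.2 kg.
Tool frame: the origin (TCP) lies on the centre line of the jaws, within the pads' length; the fingertips stand 11 mm ahead of it and the grasp point (between the pads) lies 8 mm behind it; z points along the fingers, y is the line along which they close (so a half turn about z gives the same grasp; the last joint's range is limited). The gripper opens to 85 mm and grips with 20 to 120 N. Pads are 22 mm wide; open, the fingers measure 114 mm over their backs; the gripper's body (76 mm by 85 mm) begins 54 mm behind the grasp point. The pads swing forward as they close: fully open they stand 13 mm farther back than shut.
Start: joints at [-1.29, 0.411, -0.013, 1.596, 0.006, 1.134, -0.082], TCP at [0.214, 0.587, 0.207] pointing down, gripper open.
Joint ranges: [-2.95, 2.95], [-0.29, 1.99], [-1.47, 1.44], [0.14, 2.54], [-1.03, 4.17], [0.13, 1.85], [-2.86, 2.86]. Speed limits (rad/s): [2.39, 2.39, 3.01, 3.01, 3.14, 3.14, 3.14].

### API

Orientations are given as a rotation vector (axis times angle).
In Python, from plant import env, optics, finish_job, spotter gives the robot as it stands.
- The arm moves only by the tool send_rows, never from a script. Its argument "deltas" is a list of rows, each a list of 7 numbers: the shift along the world's x, y, z in mm, then the turn, a rotation vector about the world's x, y, z in rad, then the closure, from 0 (fully open) to 1 (shut). In form: [[dx, dy, dz, ax, ay, az, grip], ...]. A call has 1 to 5 rows; each row is the pose to reach, as a shift and turn from the pose commanded when the call began; what a row does not reach only later rows make up. A row lasts 1/10 s, in which the tool goes at most 50 mm and 8.59 degrees, less where a joint would pass 70% of its speed; a pose out of reach is approached as far as the arm can. A call with a gripper value outside its range is refused whole. The fingers move at their own pace and stop on an object; "squeeze" is the grip in N (left out, the last holds). Time passes only in rows, so rows that repeat a pose let the fingers close. It gives the time, the measured TCP pose, the force, the opening and the grip force at its end, in the units of the state.
- env.get_obs(): the state, without advancing time (a new reading comes with each control period).
- optics.grab_frame(name): name is "side" or "top"; returns a dict with "image" (480x640x3 uint8, blue, green, red), "range_z" (480x640 float32, m along the optical axis (not along the pixel's ray), 0 where there is no reading), "mtx" (3x3 intrinsics, pixels), "T" (4x4, takes a point from camera to world coordinates). Camera axes: x right, y down, z forward; pixel columns grow to the right and rows downward; lengths in m; the calibration is good to about 2 mm. A picture is of the moment at which its call begins.
- finish_job(): hands the job in; it is judged then, once.
Trained networks look in the newest picture that a camera, given by its name, has taken for a name from the list of things; names that differ only in an ending like _2 or _b are one class to them, and where a whole thing is asked for, a point or a joint stands for the part that bears it (a point fixed in the world has none). Each returns a list of dicts, best first, with "score" (0 to 1); they miss things now and then, are a little off and sometimes report something else, mostly with a low value. They report only what shows in the picture. A call takes as long as a camera call.
- spotter.recognise(camera, label): "centre" ([column, row] in pixels, amid what is visible of it).
- spotter.place_of(camera, label): "centre" ([column, row] in pixels: a listed point, or the origin of a listed thing).
The state is a dict: "time": time; "qpos": joint angles; "qvel": joint speeds; "tau": joint torques, N m; "ee_pos": TCP position; "tcp_rot": TCP orientation; "wrist_force": force on the tool from outside, world axes, zero at the start; "wrist_torque": the same for the moment, N m; "finger_gap": finger opening in m; "grasp_force": force on a finger pad.
Only numpy, scipy, OpenCV 4.12 (cv2) and the standard library are available. Lean on these libraries where they do the work, as an engineer would, in place of code of your own. Each camera call takes 0.05 s, during which the arm holds its last target. There are 200 camera calls.

## Working session

There is one attempt and no reset: what is moved stays moved. The work goes in short steps, Python scripts to look and compute and a tool call to move; the robot and the scene stay as the last step left them, time stands still between calls to the robot, and variables do not carry over. Pictures are saved under pics/ and viewed, at most 10 in all, crops included, and the job is handed in when it is done.

Besides the shell and the picture viewer there is one more tool, called after "Call:" by a JSON object that holds its "api" and its "payload", one argument or row to a line. send_rows: Moves the arm, as the interface text tells. Its arguments: {"type":"object","properties":{"deltas":{"type":"array","items":{"type":"array","items":{"type":"number"}}},"squeeze":{"type":"number"}},"required":["deltas"]}

```bash
mkdir -p pics
cat > h.py <<'E'
import numpy as np,cv2
from plant import env,optics,finish_job,spotter
def w(f,px,z=None):
    K,T=f["mtx"],f["T"];u,v=px
    d=np.array([(u-K[0,2])/K[0,0],(v-K[1,2])/K[1,1],1.])
    if z is None:
        r=f["range_z"][int(round(v))-2:int(round(v))+3,int(round(u))-2:int(round(u))+3];r=r[r>0]
        if r.size==0:return None
        p=d*np.median(r);return T[:3,:3]@p+T[:3,3]
    D=T[:3,:3]@d;return T[:3,3]+D*(z-T[2,3])/D[2]
def ray(f,px):
    K,T=f["mtx"],f["T"];D=T[:3,:3]@np.array([(px[0]-K[0,2])/K[0,0],(px[1]-K[1,2])/K[1,1],1.])
    return T[:3,3],D/np.linalg.norm(D)
def tri(f1,p1,f2,p2):
    A=np.zeros((3,3));b=np.zeros(3)
    for o,d in(ray(f1,p1),ray(f2,p2)):
        M=np.eye(3)-np.outer(d,d);A+=M;b+=M@o
    return np.linalg.solve(A,b)
def grab(tag=None,cams=("side","top")):
    F={c:optics.grab_frame(c) for c in cams}
    if tag:
        for c in F: cv2.imwrite(f"pics/{tag}_{c}.png",F[c]["image"])
    return F
E
python3 - <<'E'
from h import *
np.set_printoptions(precision=4,suppress=True)
F=grab("a")
for n in F: print(n,F[n]["T"].tolist() and F[n]["T"][:3].round(3).tolist())
for l in "caddy keeper keeper_knob keeper_paddle lime lime_center bowl loose_tin salt_shaker pepper_mill".split():
    P={}
    for c in F:
        r=spotter.place_of(c,l)[:3]
        for q in r: print(l,c,np.round(q["centre"],1),round(q["score"],2),"depthpt",w(F[c],q["centre"]))
        if r:P[c]=r[0]["centre"]
    if len(P)==2: print("   tri",tri(F["side"],P["side"],F["top"],P["top"]))
o=env.get_obs();print(o)
E
```

```text
side [[0.929, -0.177, 0.325, -0.04], [-0.37, -0.477, 0.797, -1.454], [0.014, -0.861, -0.509, 0.972]]
top [[-0.016, -0.979, 0.201, 0.28], [-1.0, 0.015, -0.006, -0.06], [0.003, -0.201, -0.98, 1.137]]
caddy side [322.3 246.6] 0.92 depthpt [0.5707 0.0475 0.0325]Traceback (most recent call last):
  File "<stdin>", line 8, in <module>
ValueError: it knows: bowl, caddy, keeper_knob, keeper_paddle, lime, lime_center, loose_tin, pepper_mill, salt_shaker, tin
```

View pics/a_side.png

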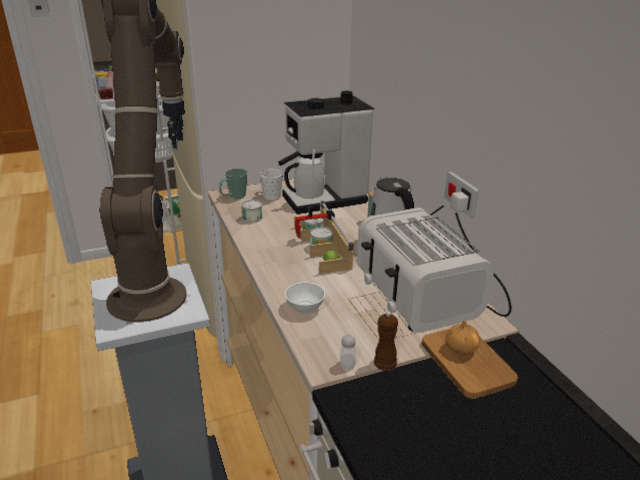

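View pics/a_top.png

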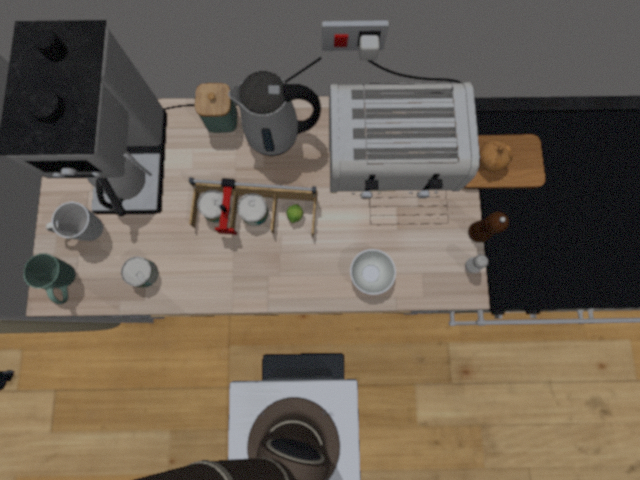

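The side and top views show three bays. The lime is in the right-hand bay (top ~295,213). The keeper is near the left bay (~228,205), the loose tin is at top (139,272) and the bowl at (373,272).

Run:
```python
from h import *
np.set_printoptions(precision=4,suppress=True)
F=grab()
for l in "caddy keeper_knob keeper_paddle lime lime_center bowl loose_tin tin salt_shaker pepper_mill".split():
    P={}
    for c in F:
        r=spotter.place_of(c,l)[:4]
        for q in r: print(l,c,np.round(q["centre"],1),round(q["score"],2),"depthpt",w(F[c],q["centre"]),"z0",w(F[c],q["centre"],0.)[:2])
        if r:P[c]=r[0]["centre"]
    if len(P)==2: print("   tri",tri(F["side"],P["side"],F["top"],P["top"]))
# point cloud top
f=F["top"];K,T=f["mtx"],f["T"]
v,u=np.mgrid[:480,:640];z=f["range_z"]
X=(np.stack([(u-K[0,2])/K[0,0]*z,(v-K[1,2])/K[1,1]*z,z],-1))@T[:3,:3].T+T[:3,3]
np.save("cloud.npy",X)
r=X[170:245,185:325].reshape(-1,3)
b=r[(r[:,2]>.058)&(r[:,2]<.078)];print("h58-78",len(b))
# caddy back wall+sidewalls: wood color
hsv=cv2.cvtColor(f["image"],cv2.COLOR_BGR2HSV)
def seg(name,m,box,zr):
    a,b,c,d=box;S=X[a:b,c:d][m[a:b,c:d]];S=S[(S[:,2]>zr[0])&(S[:,2]<zr[1])]
    if len(S):print(name,len(S),"min",S.min(0),"max",S.max(0),"med",np.median(S,0))
one=np.ones((480,640),bool)
seg("loose",one,(250,300,110,170),(.05,.064))
seg("bowlrim",one,(240,305,340,405),(.044,.056))
seg("lime",(hsv[...,0]>30)&(hsv[...,0]<60)&(hsv[...,1]>100),(195,230,280,310),(.02,.06))
seg("tinL",one,(185,225,195,224),(.05,.064))
seg("tinM",one,(190,230,238,270),(.05,.064))
g=f["image"][165:250,180:330];cv2.imwrite("pics/crop.png",cv2.resize(g,None,fx=5.3,fy=5.3,interpolation=cv2.INTER_CUBIC))
o=env.get_obs();print({k:np.round(o[k],4) for k in o})
```

```text
caddy side [321.6 245.1] 0.79 depthpt [0.5678 0.0467 0.0392] z0 [0.5934 0.1098]
caddy top [147.4 273.7] 0.22 depthpt [0.4184 0.3584 0.0539] z0 [0.4253 0.3792]
   tri [ 0.5608  0.3762 -0.1293]
keeper_knob side [310.9 207.3] 0.68 depthpt [0.6414 0.3407 0.0288] z0 [0.6622 0.3955]
keeper_knob top [223.5 206.5] 0.74 depthpt [0.5706 0.1588 0.121 ] z0 [0.6051 0.1849]
   tri [0.5707 0.1577 0.1249]
keeper_paddle side [297.1 224.4] 0.86 depthpt [0.5235 0.1612 0.0672] z0 [0.5653 0.2811]
keeper_paddle side [328.4 260.5] 0.72 depthpt [ 0.553  -0.0489  0.0381] z0 [0.5771 0.0084]
keeper_paddle top [227.5 229.9] 0.93 depthpt [0.5237 0.1578 0.0713] z0 [0.54   0.1724]
   tri [0.5234 0.1585 0.0687]
lime side [330.4 260.9] 0.53 depthpt [ 0.5559 -0.0579  0.0412] z0 [0.5823 0.0039]
lime top [297.2 215.1] 0.54 depthpt [ 0.5676 -0.0162  0.0403] z0 [ 0.5781 -0.0146]
   tri [ 0.5746 -0.015   0.0126]
lime_center side [250.6 214.5] 0.69 depthpt [0.4123 0.3525 0.033 ] z0 [0.4282 0.4161]
lime_center side [328.2 261.1] 0.46 depthpt [ 0.5489 -0.057   0.0415] z0 [0.5751 0.0052]
lime_center side [329.9 257.8] 0.42 de
[... 1997 characters left out ...]
61  0.1749 0.0501] max [0.6457 0.2485 0.0638] med [0.6004 0.2075 0.0532]
tinM 639 min [0.5479 0.0557 0.05  ] max [0.6346 0.1358 0.0639] med [0.5898 0.0997 0.0535]
{'time': np.float64(1.3), 'qpos': array([-1.2902,  0.4111, -0.0127,  1.5962,  0.0056,  1.1343, -0.0822]), 'qvel': array([-0.0002, -0.0007,  0.0009, -0.0002,  0.0014, -0.0008, -0.0006]), 'tau': array([  0.0001, -60.0417,   0.6807, -29.9741,   0.0138,   0.0019,
         0.    ]), 'ee_pos': array([0.2136, 0.5874, 0.2071]), 'tcp_rot': array([-0.5451, -3.0939, -0.0002]), 'wrist_force': array([ 0.2636, -0.3191,  0.7006]), 'wrist_torque': array([-0.0026, -0.0396, -0.0375]), 'grasp_force': np.float64(0.0), 'finger_gap': np.float64(0.0854)}
```

View pics/crop.png

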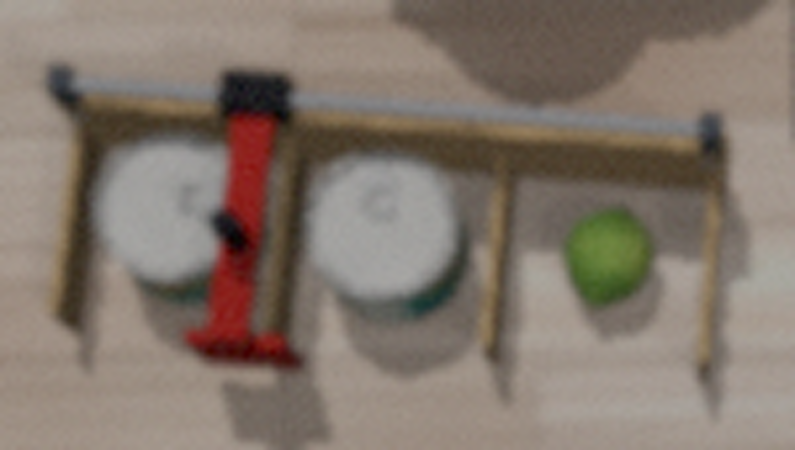

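The crop shows the rail end brackets at about px (191.7,181) and (314,189.5), and the wall front ends at (192,224) and (313,234). The lime is free in the right bay.

Run:
```python
from h import *
from scipy.optimize import least_squares
np.set_printoptions(precision=4,suppress=True)
X=np.load("cloud.npy");f=grab(cams=("top",))["top"]
px=lambda a,b:(a/5.3+180,b/5.3+165)
rl,rr=w(f,px(62,82),.086),w(f,px(710,128),.086)
fronts=[w(f,px(*p),.045) for p in [(62,315),(273,335),(490,352),(704,366)]]
print(rl,rr,np.array(fronts))
m=(rr-rl)[:2];print("yaw rail",-np.arctan2(m[0],-m[1])*-1)
F=np.array(fronts)[:,:2];C=np.array([[-.053,y] for y in (.162,.053,-.053,-.162)])
def tf(p,c):
    s,k=np.sin(p[2]),np.cos(p[2]);return c@np.array([[k,s],[-s,k]])+p[:2]
r=least_squares(lambda p:(tf(p,C)-F).ravel(),[.58,.1,-.07]);p=r.x;print("caddy from fronts",p,"res",r.fun.reshape(-1,2))
# back wall top points (inner), tin tops circles
def circ(box,zr,r0):
    a,b,c,d=box;S=X[a:b,c:d].reshape(-1,3);S=S[(S[:,2]>zr[0])&(S[:,2]<zr[1])]
    q=least_squares(lambda q:np.maximum(np.hypot(S[:,0]-q[0],S[:,1]-q[1])-r0,0)+0.02*np.hypot(S[:,0]-q[0],S[:,1]-q[1]),S[:,:2].mean(0),loss="soft_l1",f_scale=.003).x
    return q
inv=lambda q:(np.array(q)-p[:2])@np.array([[np.cos(p[2]),-np.sin(p[2])],[np.sin(p[2]),np.cos(p[2])]])
for n,b in dict(tinM=(190,230,238,270),loose=(250,300,110,170)).items():
    q=circ(b,(.049,.057),.0375);print(n,q,inv(q))
for n,q in dict(lime=(.575,-.0085),knob=(.5707,.158),paddle=(.5234,.1585),tinL=(.6025,.2085),bowl=(.415,-.2085)).items():print(n,q,inv(q))
# caddy wood height profile in caddy coords
S=X[170:245,185:325].reshape(-1,3);c=inv(S[:,:2])
b=c[(S[:,2]>.06)&(S[:,2]<.078)&(np.abs(c[:,0]-.05)<.03)];print("backwall x,y med",np.median(b,0),b.min(0),b.max(0))
t=tf(p,np.array([[.008,-.106],[-.02,-.106],[-.12,-.106]]));print("home,knobgoal,mouth",t)
```

```text
[0.6502 0.2488 0.086 ] [ 0.6227 -0.0608  0.086 ] [[ 0.5455  0.2558  0.045 ]
 [ 0.534   0.153   0.045 ]
 [ 0.524   0.0476  0.045 ]
 [ 0.5155 -0.0562  0.045 ]]
yaw rail -0.08864126183027012
caddy from fronts [ 0.5825  0.095  -0.0959] res [[-0.0003  0.0055]
 [ 0.0008 -0.0002]
 [ 0.0007 -0.0003]
 [-0.0012 -0.005 ]]
tinM [0.5908 0.0995] [0.0078 0.0053]
loose [0.4256 0.3873] [-0.1842  0.276 ]
lime (0.575, -0.0085) [ 0.0024 -0.1037]
knob (0.5707, 0.158) [-0.0178  0.0616]
paddle (0.5234, 0.1585) [-0.0649  0.0576]
tinL (0.6025, 0.2085) [0.009  0.1149]
bowl (0.415, -0.2085) [-0.1377 -0.3181]
backwall x,y med [ 0.05   -0.0139] [ 0.0207 -0.1594] [0.0593 0.1662]
home,knobgoal,mouth [[ 0.5803 -0.0113]
 [ 0.5524 -0.0086]
 [ 0.4529  0.0009]]
```

Call:
{"api": "send_rows", "payload": {
  "deltas": [
    [20,-50,0,0,0,0,0.3],
    [50,-100,0,0,0,0,0.3],
    [90,-150,0,0,0,0,0.3],
    [130,-200,0,0,0,0,0.3],
    [170,-250,0,0,0,0,0.3]
  ],
  "squeeze": 20
}}

```text
time: 1.85
ee_pos: [0.3509, 0.3781, 0.2075]
tcp_rot: [0.545, 3.094, 0.001]
wrist_force: [1.2, -0.0, -0.4]
finger_gap: 0.0598
grasp_force: 0.0
```

Call:
{"api": "send_rows", "payload": {
  "deltas": [
    [20,-40,0,-0.01,-0.05,0.06,0.27],
    [40,-80,0,-0.02,-0.1,0.12,0.27],
    [60,-120,0,-0.03,-0.15,0.19,0.27],
    [80,-160,0,-0.044,-0.197,0.257,0.27],
    [80,-160,0,-0.044,-0.197,0.257,0.27]
  ]
}}

```text
time: 2.35
ee_pos: [0.4309, 0.214, 0.2072]
tcp_rot: [0.14, 2.936, -0.017]
wrist_force: [-0.3, 0.7, -0.8]
finger_gap: 0.0626
grasp_force: 0.0
```

Call:
{"api": "send_rows", "payload": {
  "deltas": [
    [27,-41,0,0,0,0,0.27],
    [54,-82,0,0,0,0,0.27],
    [80,-122,0,0,0,0,0.27],
    [107,-163,0,0,0,0,0.27],
    [134,-204,-10,0,0,0,0.27]
  ]
}}

```text
time: 2.85
ee_pos: [0.566, 0.015, 0.1986]
tcp_rot: [0.133, 2.934, -0.011]
wrist_force: [0.5, 0.4, -0.1]
finger_gap: 0.0622
grasp_force: 0.0
```

Call:
{"api": "send_rows", "payload": {
  "deltas": [
    [9,-19,-35,0,0,0,0.27],
    [9,-19,-80,0,0,0,0.27],
    [9,-19,-115,0,0,0,0.27],
    [9,-19,-115,0,0,0,0.27]
  ]
}}

```text
time: 3.25
ee_pos: [0.5695, -0.003, 0.0776]
tcp_rot: [0.134, 2.946, -0.015]
wrist_force: [-1.0, 0.5, 0.6]
finger_gap: 0.0623
grasp_force: 0.0
```

Run:
```python
from h import *
np.set_printoptions(precision=4,suppress=True)
F=grab("b")
f=F["side"];a=f["image"][150:300,240:440];b=F["top"]["image"][150:270,220:380]
cv2.imwrite("pics/b.png",np.hstack([cv2.resize(a,(400,300),interpolation=2),cv2.resize(b,(400,300),interpolation=2)]))
o=env.get_obs();print(o["ee_pos"],o["tcp_rot"],o["finger_gap"],o["wrist_force"])
for c in F:
  for l in("lime","lime_center"):
    print(c,l,[(np.round(q["centre"],1),round(q["score"],2)) for q in spotter.place_of(c,l)[:3]])
```

```text
[ 0.5731 -0.003   0.0825] [ 0.1338  2.9382 -0.0136] 0.06238019599506527 [-0.0577 -0.2723 -0.8342]
side lime [(array([331.5, 262.1]), 0.61)]
side lime_center [(array([328.3, 258.9]), 0.59)]
top lime []
top lime_center []
```

View pics/b.png

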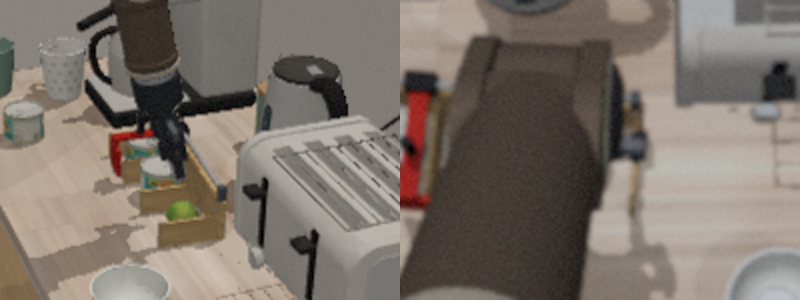

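The side view shows the fingertips (~330,238) straight above the lime (~330,256). The top view is blocked by the arm.

Call:
{"api": "send_rows", "payload": {
  "deltas": [
    [3,-6,-20,0,0,0,0.27],
    [3,-6,-40,0,0,0,0.27],
    [4,-6,-52,0,0,0,0.27],
    [4,-6,-60,0,0,0,0.27],
    [4,-6,-60,0,0,0,0.27]
  ]
}}

```text
time: 4.05
ee_pos: [0.5767, -0.0091, 0.0218]
tcp_rot: [0.133, 2.938, -0.013]
wrist_force: [0.2, 0.5, -0.2]
finger_gap: 0.0627
grasp_force: 0.0
```

No contact; close gently.

Call:
{"api": "send_rows", "payload": {
  "deltas": [
    [0,0,0,0,0,0,0.4],
    [0,0,0,0,0,0,0.6],
    [0,0,0,0,0,0,0.6],
    [0,0,0,0,0,0,0.6]
  ],
  "squeeze": 20
}}

```text
time: 4.45
ee_pos: [0.5772, -0.0091, 0.0226]
tcp_rot: [0.134, 2.937, -0.013]
wrist_force: [-0.2, -0.3, 0.0]
finger_gap: 0.0342
grasp_force: 0.0
```

Call:
{"api": "send_rows", "payload": {
  "deltas": [
    [0,0,20,0,0,0,0.6],
    [0,0,50,0,0,0,0.6],
    [0,0,90,0,0,0,0.6],
    [-20,0,130,0,0,0,0.6],
    [-20,0,130,0,0,0,0.6]
  ]
}}

```text
time: 4.95
ee_pos: [0.5583, -0.0095, 0.1574]
tcp_rot: [0.135, 2.93, -0.01]
wrist_force: [0.6, -1.2, -0.4]
finger_gap: 0.0339
grasp_force: 0.0
```

Run:
```python
from h import *
np.set_printoptions(precision=4,suppress=True)
F=grab("c")
f=F["side"];a=f["image"][150:300,240:440]
cv2.imwrite("pics/c.png",cv2.resize(a,(800,600),interpolation=2))
for l in("lime","lime_center"):
    print(l,[(np.round(q["centre"],1),round(q["score"],2),w(f,q["centre"])) for q in spotter.place_of("side",l)[:3]])
hsv=cv2.cvtColor(f["image"],cv2.COLOR_BGR2HSV)
for c in F:
  f=F[c];hsv=cv2.cvtColor(f["image"],cv2.COLOR_BGR2HSV);m=(hsv[...,0]>30)&(hsv[...,0]<60)&(hsv[...,1]>100)
  P=np.array([w(f,(u,v)) for v,u in np.argwhere(m)[::2] if f["range_z"][v,u]>0])
  P=P[(abs(P[:,0]-.56)<.12)&(abs(P[:,1]+.01)<.12)] if len(P) else P
  print(c,len(P));
  if len(P): print(P.min(0),P.max(0),np.median(P,0))
```

```text
lime [(array([330.1, 262.4]), 0.49, array([ 0.5542, -0.0599,  0.0372]))]
lime_center [(array([331.8, 259.8]), 0.57, array([ 0.5613, -0.0563,  0.0432]))]
side 57
[ 0.5547 -0.0311  0.0152] [0.6073 0.0734 0.0454] [ 0.5717 -0.0154  0.0352]
top 0
```

View pics/c.png

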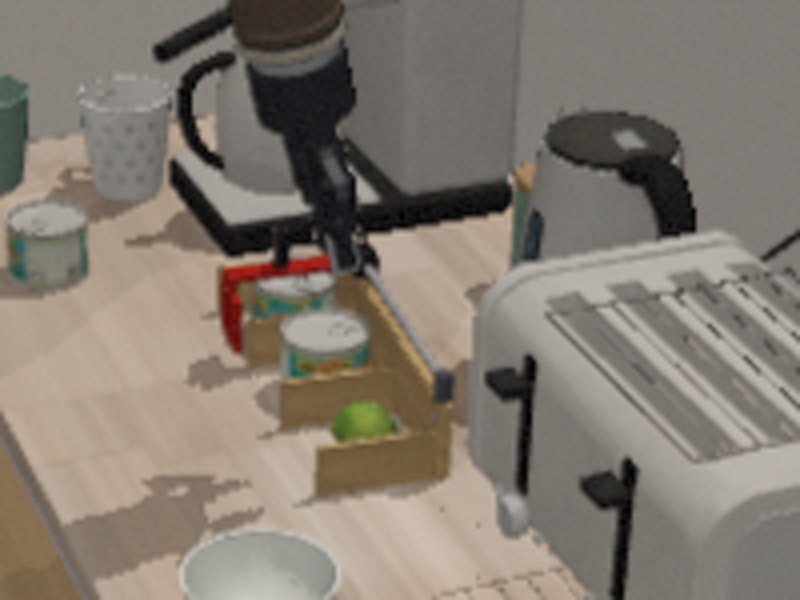

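The side view shows the lime still in its bay at about px (330,255); the jaws are empty. I'll clear the top view and re-measure.

Call:
{"api": "send_rows", "payload": {
  "deltas": [
    [-25,40,10,0,0,0,0.27],
    [-50,80,20,0,0,0,0.27],
    [-70,120,30,0,0,0,0.27],
    [-90,160,40,0,0,0,0.27],
    [-90,160,40,0,0,0,0.27]
  ]
}}

```text
time: 5.65
ee_pos: [0.4648, 0.1567, 0.1918]
tcp_rot: [0.121, 2.939, -0.011]
wrist_force: [0.0, 0.6, -0.0]
finger_gap: 0.0622
grasp_force: 0.0
```

Run:
```python
from h import *
np.set_printoptions(precision=4,suppress=True)
F=grab("d")
def blob(im,box):
    a,b,c,d=box;h=cv2.cvtColor(im,cv2.COLOR_BGR2HSV)[a:b,c:d];m=((h[...,0]>30)&(h[...,0]<55)&(h[...,1]>120)).astype(np.uint8)
    n,L,s,cc=cv2.connectedComponentsWithStats(m);i=1+s[1:,4].argmax();return s[i]+[c,a,0,0,0],cc[i]+[c,a]
for t in "ad":
    bs=blob(cv2.imread(f"pics/{t}_side.png"),(240,280,310,350));bt=blob(cv2.imread(f"pics/{t}_top.png"),(190,240,270,320))
    print(t,bs,bt)
o=env.get_obs();print(o["ee_pos"],o["tcp_rot"],o["finger_gap"])
f=F["top"];c=blob(f["image"],(190,240,270,320))[1];print("top ray z.022",w(f,c,.022),"z.03",w(f,c,.03))
f=F["side"];c=blob(f["image"],(240,280,310,350))[1];print("side ray",w(f,c,.022),w(f,c,.03))
# where do fingers stand: points in side cloud near tcp
K,T=f["mtx"],f["T"];v,u=np.mgrid[:480,:640];z=f["range_z"]
X=(np.stack([(u-K[0,2])/K[0,0]*z,(v-K[1,2])/K[1,1]*z,z],-1))@T[:3,:3].T+T[:3,3]
p=o["ee_pos"];s=X[(z>0)&(np.abs(X[...,0]-p[0])<.06)&(np.abs(X[...,1]-p[1])<.07)&(X[...,2]>.13)]
from scipy.spatial.transform import Rotation as R
l=R.from_rotvec(o["tcp_rot"]).inv().apply(s-p)
l=l[(np.abs(l[:,0])<.03)];print(len(l));print(l[np.argsort(-l[:,2])][:25:2])
```

```text
a (array([323, 250,  16,  10, 109]), array([330.    , 254.9358])) (array([288, 205,  14,  17, 182]), array([294.2912, 212.7747]))
d (array([323, 250,  16,  10, 110]), array([330.0455, 254.8818])) (array([288, 205,  14,  17, 176]), array([294.2557, 212.9602]))
[0.4663 0.1515 0.191 ] [ 0.1292  2.9391 -0.015 ] 0.062227921666756364
top ray z.022 [ 0.5783 -0.0077  0.022 ] z.03 [ 0.5762 -0.008   0.03  ]
side ray [0.5814 0.0058 0.022 ] [ 0.5761 -0.0065  0.03  ]
1211
[[ 0.0037 -0.0269 -0.0272]
 [ 0.0075 -0.0323 -0.0309]
 [ 0.0107 -0.0341 -0.0328]
 [ 0.0037 -0.0332 -0.0337]
 [ 0.0123 -0.0276 -0.0339]
 [ 0.0083  0.0333 -0.0343]
 [-0.0061 -0.0349 -0.0348]
 [ 0.0074 -0.038  -0.037 ]
 [ 0.0076  0.0327 -0.0381]
 [-0.0067 -0.0356 -0.0385]
 [ 0.0133 -0.0235 -0.0396]
 [ 0.0011 -0.0426 -0.0407]
 [ 0.0097 -0.0386 -0.0417]]
```

Run:
```python
from h import *
from scipy.spatial.transform import Rotation as R
F=grab("e");o=env.get_obs();M=R.from_rotvec(o["tcp_rot"]).as_matrix();p=o["ee_pos"];out=[]
for c,f in F.items():
    T=np.linalg.inv(f["T"]);K=f["mtx"];im=cv2.resize(f["image"],None,fx=4,fy=4,interpolation=2)
    def pr(q):
        a=K@(T[:3,:3]@q+T[:3,3]);return (a[:2]/a[2])
    for d,col in((0,(0,0,255)),(.011,(0,255,0)),(-.03,(255,0,255)),(-.062,(0,255,255))):
        cv2.circle(im,tuple(int(x*4+2) for x in pr(p+M[:,2]*d)),3,col,-1)
    u,v=(pr(p)*4).astype(int);print(c,u/4,v/4);out.append(im[max(v-250,0):v+150,max(u-200,0):u+200][:400,:400])
cv2.imwrite("pics/e.png",np.hstack(out))
```

```text
side 281.25 194.75
top 219.75 242.75
```

View pics/e.png

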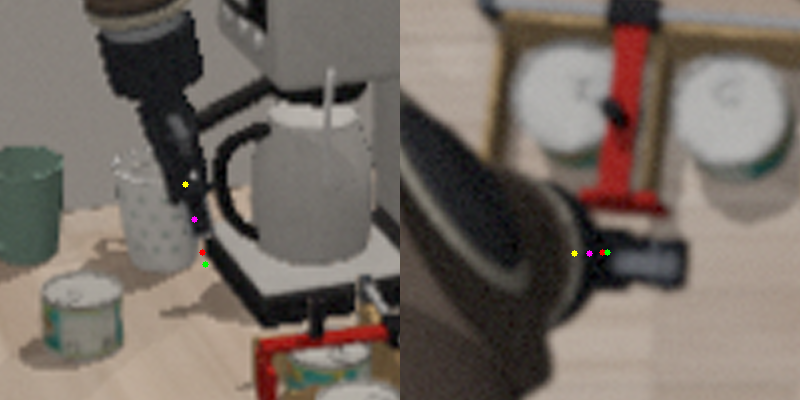

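The side picture shows the tips (crop 203,238) about 13 mm short of the projected TCP, so the stated tip offset doesn't hold. I'll find the real one by touching the counter softly here.

Call:
{"api": "send_rows", "payload": {
  "deltas": [
    [-10,0,-40,0,0,0,0.27],
    [-10,0,-90,0,0,0,0.27],
    [-10,0,-135,0,0,0,0.27],
    [-10,0,-165,0,0,0,0.27],
    [-10,0,-165,0,0,0,0.27]
  ]
}}

```text
time: 6.35
ee_pos: [0.4545, 0.1473, 0.023]
tcp_rot: [0.137, 2.944, -0.023]
wrist_force: [-0.0, -0.7, 0.6]
finger_gap: 0.0624
grasp_force: 0.0
```

Call:
{"api": "send_rows", "payload": {
  "deltas": [
    [0,0,-4,0,0,0,0.27],
    [0,0,-8,0,0,0,0.27],
    [0,0,-12,0,0,0,0.27],
    [0,0,-12,0,0,0,0.27]
  ]
}}

```text
time: 6.75
ee_pos: [0.4573, 0.151, 0.0158]
tcp_rot: [0.134, 2.936, -0.012]
wrist_force: [-0.1, -0.2, 0.5]
finger_gap: 0.0623
grasp_force: 0.0
```

Call:
{"api": "send_rows", "payload": {
  "deltas": [
    [0,0,-4,0,0,0,0.27],
    [0,0,-8,0,0,0,0.27],
    [0,0,-8,0,0,0,0.27]
  ]
}}

```text
time: 7.05
ee_pos: [0.4566, 0.1508, 0.0068]
tcp_rot: [0.133, 2.938, -0.014]
wrist_force: [-0.5, -0.3, -0.4]
finger_gap: 0.0626
grasp_force: 0.0
```

Call:
{"api": "send_rows", "payload": {
  "deltas": [
    [0,0,-4,0,0,0,0.27],
    [0,0,-8,0,0,0,0.27],
    [0,0,-8,0,0,0,0.27]
  ]
}}

```text
time: 7.35
ee_pos: [0.4566, 0.1506, -0.0015]
tcp_rot: [0.134, 2.938, -0.014]
wrist_force: [-0.2, -0.4, -0.0]
finger_gap: 0.0621
grasp_force: 0.0
```

Call:
{"api": "send_rows", "payload": {
  "deltas": [
    [0,0,-3,0,0,0,0.27],
    [0,0,-6,0,0,0,0.27],
    [0,0,-6,0,0,0,0.27]
  ]
}}

```text
time: 7.65
ee_pos: [0.4566, 0.1506, -0.0073]
tcp_rot: [0.134, 2.938, -0.014]
wrist_force: [-0.4, -0.5, -0.0]
finger_gap: 0.0625
grasp_force: 0.0
```

Call:
{"api": "send_rows", "payload": {
  "deltas": [
    [0,0,-3,0,0,0,0.27],
    [0,0,-6,0,0,0,0.27],
    [0,0,-6,0,0,0,0.27]
  ]
}}

```text
time: 7.95
ee_pos: [0.4566, 0.1507, -0.0133]
tcp_rot: [0.134, 2.938, -0.014]
wrist_force: [-0.1, -0.1, 0.4]
finger_gap: 0.0621
grasp_force: 0.0
```

Call:
{"api": "send_rows", "payload": {
  "deltas": [
    [0,0,-2,0,0,0,0.27],
    [0,0,-4,0,0,0,0.27],
    [0,0,-4,0,0,0,0.27]
  ]
}}

```text
time: 8.25
ee_pos: [0.4568, 0.1507, -0.0171]
tcp_rot: [0.134, 2.938, -0.014]
wrist_force: [-0.6, 0.3, -0.5]
finger_gap: 0.0625
grasp_force: 0.0
```

Call:
{"api": "send_rows", "payload": {
  "deltas": [
    [0,0,-2,0,0,0,0.27],
    [0,0,-4,0,0,0,0.27],
    [0,0,-4,0,0,0,0.27]
  ]
}}

```text
time: 8.55
ee_pos: [0.4567, 0.1507, -0.0212]
tcp_rot: [0.134, 2.938, -0.014]
wrist_force: [0.5, -0.1, -1.5]
finger_gap: 0.0623
grasp_force: 0.0
```

Call:
{"api": "send_rows", "payload": {
  "deltas": [
    [0,0,-2,0,0,0,0.27],
    [0,0,-4,0,0,0,0.27],
    [0,0,-4,0,0,0,0.27]
  ]
}}

```text
time: 8.85
ee_pos: [0.4567, 0.1507, -0.0252]
tcp_rot: [0.134, 2.938, -0.014]
wrist_force: [0.0, -0.1, 0.8]
finger_gap: 0.0624
grasp_force: 0.0
```

Run:
```python
from h import *
F=grab("g",("side",));o=env.get_obs();print(o["ee_pos"],o["wrist_force"],o["qpos"])
im=F["side"]["image"][190:290,235:368];cv2.imwrite("pics/g.png",cv2.resize(im,None,fx=6,fy=6,interpolation=2))
```

```text
[ 0.45674575  0.15069852 -0.02504625] [ 0.77712812  0.16142024 -0.05364037] [-0.69981975  0.47515834  0.23296125  2.30087287  0.02850878  0.20928846
  0.95172171]
```

View pics/g.png

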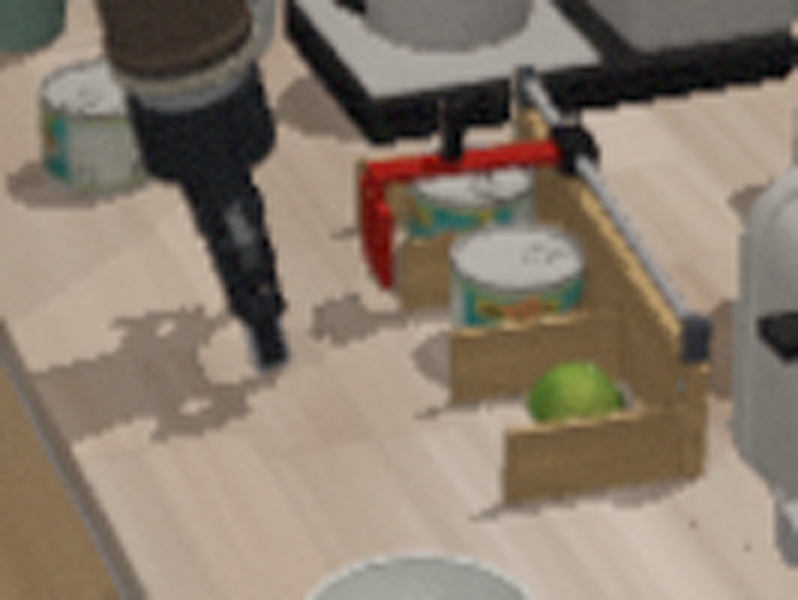

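The side view shows the tips at about px (280,250), nearly at the counter. I'll get the exact height from depth.

Run:
```python
from h import *
from scipy.spatial.transform import Rotation as R
np.set_printoptions(precision=4,suppress=True)
f=grab(cams=("side",))["side"];o=env.get_obs();p=o["ee_pos"]
K,T=f["mtx"],f["T"];v,u=np.mgrid[:480,:640];z=f["range_z"]
X=(np.stack([(u-K[0,2])/K[0,0]*z,(v-K[1,2])/K[1,1]*z,z],-1))@T[:3,:3].T+T[:3,3]
dark=f["image"].max(2)<75
for r in range(240,255):
    s=[(c,X[r,c].round(3).tolist()) for c in range(270,290) if dark[r,c] and z[r,c]>0]
    print(r,s[len(s)//2] if s else None,len(s))
s=X[245:256,274:286][(z[245:256,274:286]>0)&~dark[245:256,274:286]];print("counter z",np.median(s,0))
```

```text
240 (277, [0.432, 0.099, 0.057]) 9
241 (278, [0.435, 0.098, 0.054]) 8
242 (278, [0.432, 0.09, 0.055]) 8
243 (278, [0.432, 0.09, 0.051]) 5
244 (278, [0.439, 0.113, 0.034]) 5
245 (279, [0.441, 0.107, 0.032]) 5
246 (279, [0.44, 0.106, 0.029]) 5
247 (280, [0.443, 0.102, 0.027]) 4
248 (280, [0.442, 0.101, 0.024]) 5
249 (280, [0.445, 0.112, 0.013]) 5
250 (280, [0.443, 0.104, 0.015]) 4
251 None 0
252 None 0
253 None 0
254 None 0
counter z [ 0.4429  0.1161 -0.0001]
```

Call:
{"api": "send_rows", "payload": {
  "deltas": [
    [0,0,-2,0,0,0,0.27],
    [0,0,-4,0,0,0,0.27],
    [0,0,-4,0,0,0,0.27]
  ]
}}

```text
time: 9.25
ee_pos: [0.4572, 0.1509, -0.0281]
tcp_rot: [0.134, 2.937, -0.012]
wrist_force: [-5.3, -0.9, 18.2]
finger_gap: 0.062
grasp_force: 9.3
```

Call:
{"api": "send_rows", "payload": {
  "deltas": [
    [0,0,-2,0,0,0,0.27],
    [0,0,-4,0,0,0,0.27],
    [0,0,-4,0,0,0,0.27]
  ]
}}

```text
time: 9.55
ee_pos: [0.4574, 0.151, -0.0289]
tcp_rot: [0.135, 2.935, -0.01]
wrist_force: [-26.0, -4.9, 85.5]
finger_gap: 0.0625
grasp_force: 42.7
```

Call:
{"api": "send_rows", "payload": {
  "deltas": [
    [0,0,20,0,0,0,0.27],
    [0,0,60,0,0,0,0.27],
    [0,0,105,0,0,0,0.27],
    [10,-20,140,0,0,0,0.27],
    [30,-50,155,0,0,0,0.27]
  ]
}}

```text
time: 10.05
ee_pos: [0.4878, 0.1027, 0.1255]
tcp_rot: [0.127, 2.934, -0.008]
wrist_force: [1.6, 0.8, -0.3]
finger_gap: 0.0621
grasp_force: 0.0
```

Call:
{"api": "send_rows", "payload": {
  "deltas": [
    [30,-35,0,0,0,0,0.27],
    [60,-70,0,0,0,0,0.27],
    [80,-100,0,0,0,0,0.27],
    [97,-110,-20,0,0,0,0.27],
    [97,-110,-50,0,0,0,0.27]
  ]
}}

```text
time: 10.55
ee_pos: [0.5876, -0.0121, 0.0733]
tcp_rot: [0.139, 2.931, -0.014]
wrist_force: [-0.2, 0.5, -1.0]
finger_gap: 0.0622
grasp_force: 0.0
```

Call:
{"api": "send_rows", "payload": {
  "deltas": [
    [0,0,-25,0,0,0,0.27],
    [0,0,-50,0,0,0,0.27],
    [0,0,-70,0,0,0,0.27],
    [0,0,-82,0,0,0,0.27],
    [0,0,-82,0,0,0,0.27]
  ]
}}

```text
time: 11.05
ee_pos: [0.5826, -0.0094, -0.0116]
tcp_rot: [0.134, 2.94, -0.014]
wrist_force: [-0.0, 0.1, -0.4]
finger_gap: 0.0624
grasp_force: 0.0
```

Call:
{"api": "send_rows", "payload": {
  "deltas": [
    [2,0,-5,0,0,0,0.27],
    [3,1,-9,0,0,0,0.27],
    [3,1,-9,0,0,0,0.27]
  ]
}}

```text
time: 11.35
ee_pos: [0.5874, -0.0079, -0.0186]
tcp_rot: [0.133, 2.937, -0.013]
wrist_force: [-0.4, 0.1, -0.3]
finger_gap: 0.0624
grasp_force: 0.0
```

Call:
{"api": "send_rows", "payload": {
  "deltas": [
    [0,0,0,0,0,0,0.4],
    [0,0,0,0,0,0,0.6],
    [0,0,0,0,0,0,0.6],
    [0,0,0,0,0,0,0.6]
  ],
  "squeeze": 20
}}

```text
time: 11.75
ee_pos: [0.5872, -0.0081, -0.0181]
tcp_rot: [0.134, 2.936, -0.013]
wrist_force: [-1.6, 0.5, 5.3]
finger_gap: 0.0444
grasp_force: 19.8
```

Call:
{"api": "send_rows", "payload": {
  "deltas": [
    [0,0,20,0,0,0,0.6],
    [0,0,55,0,0,0,0.6],
    [0,0,95,0,0,0,0.6],
    [-20,-20,120,0,0,0,0.6],
    [-45,-55,120,0,0,0,0.6]
  ]
}}

```text
time: 12.25
ee_pos: [0.545, -0.0615, 0.105]
tcp_rot: [0.127, 2.93, -0.011]
wrist_force: [0.2, -1.3, -1.0]
finger_gap: 0.0447
grasp_force: 20.7
```

Call:
{"api": "send_rows", "payload": {
  "deltas": [
    [-30,-37,0,0,0,0,0.6],
    [-60,-74,0,0,0,0,0.6],
    [-90,-110,0,0,0,0,0.6],
    [-118,-146,0,0,0,0,0.6],
    [-118,-146,-20,0,0,0,0.6]
  ]
}}

```text
time: 12.75
ee_pos: [0.4217, -0.2147, 0.0832]
tcp_rot: [0.145, 2.933, -0.018]
wrist_force: [1.1, 1.5, 0.3]
finger_gap: 0.0444
grasp_force: 20.7
```

Call:
{"api": "send_rows", "payload": {
  "deltas": [
    [1,3,-25,0,0,0,0.6],
    [1,3,-50,0,0,0,0.6],
    [1,3,-72,0,0,0,0.6],
    [1,3,-80,0,0,0,0.6],
    [1,3,-80,0,0,0,0.6]
  ]
}}

```text
time: 13.25
ee_pos: [0.4241, -0.2061, 0.0004]
tcp_rot: [0.135, 2.939, -0.012]
wrist_force: [-0.1, 0.9, -0.3]
finger_gap: 0.0445
grasp_force: 20.7
```

Call:
{"api": "send_rows", "payload": {
  "deltas": [
    [0,0,0,0,0,0,0.4],
    [0,0,0,0,0,0,0.35],
    [0,0,2,0,0,0,0.35],
    [0,0,20,0,0,0,0.35],
    [0,0,60,0,0,0,0.35]
  ]
}}

```text
time: 13.75
ee_pos: [0.4233, -0.2055, 0.0604]
tcp_rot: [0.134, 2.942, -0.012]
wrist_force: [1.1, -0.9, -0.4]
finger_gap: 0.0552
grasp_force: 0.0
```

Call:
{"api": "send_rows", "payload": {
  "deltas": [
    [0,0,30,0.004,0.05,0,0.35],
    [0,20,70,0.009,0.1,0,0.1],
    [0,60,85,0.013,0.15,0,0.0],
    [0,109,85,0.018,0.199,0,0.0],
    [0,158,85,0.018,0.199,0,0.0]
  ]
}}

```text
time: 14.25
ee_pos: [0.4267, -0.0464, 0.148]
tcp_rot: [0.143, 3.134, -0.0]
wrist_force: [1.9, 0.7, -0.7]
finger_gap: 0.0856
grasp_force: 0.0
```

Run:
```python
from h import *
np.set_printoptions(precision=4,suppress=True)
F=grab("h",("side",));f=F["side"]
o=env.get_obs();print(o["ee_pos"],o["tcp_rot"])
for l in("lime","lime_center","loose_tin","bowl"):
    print(l,[(np.round(q["centre"],1),round(q["score"],2),w(f,q["centre"])) for q in spotter.place_of("side",l)[:2]])
cv2.imwrite("pics/h.png",cv2.resize(f["image"][180:340,210:400],None,fx=3,fy=3,interpolation=2))
```

```text
[ 0.4257 -0.0383  0.1471] [0.1314 3.1362 0.0048]
lime [(array([303.1, 305.8]), 0.63, array([ 0.3947, -0.2517,  0.0419]))]
lime_center [(array([304.9, 301.8]), 0.54, array([ 0.4092, -0.2266,  0.0349])), (array([310.3, 210.7]), 0.19, array([0.5711, 0.161 , 0.1109]))]
loose_tin [(array([255.3, 216.1]), 0.68, array([0.4295, 0.3527, 0.0234]))]
bowl [(array([306.2, 306.4]), 0.8, array([ 0.4024, -0.2556,  0.0405]))]
```

View pics/h.png

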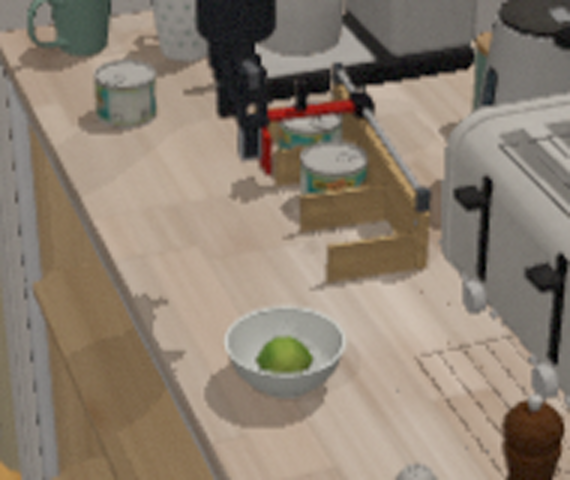

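The lime sits in the bowl (crop 285,357) and the right bay is empty. Next is the tin.

Call:
{"api": "send_rows", "payload": {
  "deltas": [
    [0,48,0,0,0,0,0],
    [0,96,0,0,0,0,0],
    [0,144,0,0,0,0,0],
    [0,192,0,0,0,0,0],
    [0,240,0,0,0,0,0]
  ]
}}

```text
time: 15.0
ee_pos: [0.4256, 0.1919, 0.1466]
tcp_rot: [0.148, 3.136, -0.0]
wrist_force: [1.3, -1.0, 1.0]
finger_gap: 0.0853
grasp_force: 0.0
```

Call:
{"api": "send_rows", "payload": {
  "deltas": [
    [0,48,0,0,0,0,0],
    [0,96,0,0,0,0,0],
    [0,144,0,0,0,0,0],
    [0,183,0,0,0,0,0],
    [0,183,0,0,0,0,0]
  ]
}}

```text
time: 15.5
ee_pos: [0.4245, 0.3795, 0.1459]
tcp_rot: [0.136, 3.137, 0.003]
wrist_force: [0.2, -0.4, -0.2]
finger_gap: 0.0854
grasp_force: 0.0
```

Call:
{"api": "send_rows", "payload": {
  "deltas": [
    [1,7,-30,0,0,0,0],
    [1,7,-70,0,0,0,0],
    [1,7,-100,0,0,0,0],
    [1,7,-112,0,0,0,0],
    [1,7,-112,0,0,0,0]
  ]
}}

```text
time: 16.0
ee_pos: [0.4261, 0.3795, 0.0329]
tcp_rot: [-0.146, -3.138, 0.005]
wrist_force: [0.2, 0.5, 0.3]
finger_gap: 0.0855
grasp_force: 0.0
```

Run:
```python
from h import *
np.set_printoptions(precision=4,suppress=True)
F=grab("i");f=F["side"]
o=env.get_obs();print(o["ee_pos"],o["tcp_rot"],o["wrist_force"])
a=cv2.resize(f["image"][170:245,215:315],None,fx=4,fy=4,interpolation=2);b=cv2.resize(F["top"]["image"][235:310,90:190],None,fx=4,fy=4,interpolation=2)
cv2.imwrite("pics/i.png",np.hstack([a,b]))
```

```text
[0.4272 0.3815 0.0353] [0.1448 3.1356 0.0008] [-0.4793  0.8658  1.0369]
```

View pics/i.png

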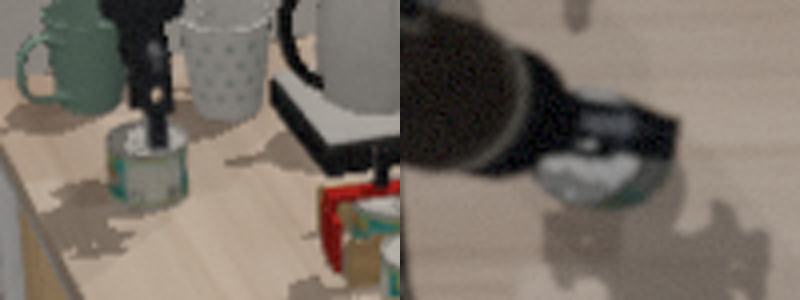

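The picture shows the open jaws over the tin, nearly centred. I'll shift a little to +y and lower.

Call:
{"api": "send_rows", "payload": {
  "deltas": [
    [-1,4,0,0,0,0,0],
    [-1,5,-8,0,0,0,0],
    [-1,5,-15,0,0,0,0],
    [-1,5,-15,0,0,0,0]
  ]
}}

```text
time: 16.5
ee_pos: [0.4243, 0.3864, 0.0182]
tcp_rot: [0.142, 3.138, -0.002]
wrist_force: [0.1, -0.9, -0.5]
finger_gap: 0.0854
grasp_force: 0.0
```

Call:
{"api": "send_rows", "payload": {
  "deltas": [
    [0,0,-6,0,0,0,0],
    [0,0,-12,0,0,0,0],
    [0,0,-12,0,0,0,0]
  ]
}}

```text
time: 16.8
ee_pos: [0.4244, 0.3862, 0.0061]
tcp_rot: [0.143, 3.138, -0.002]
wrist_force: [-0.8, 0.0, 1.0]
finger_gap: 0.0854
grasp_force: 0.0
```

Call:
{"api": "send_rows", "payload": {
  "deltas": [
    [0,0,-8,0,0,0,0],
    [0,0,-16,0,0,0,0],
    [0,0,-16,0,0,0,0.05],
    [0,0,-16,0,0,0,0.2],
    [0,0,-16,0,0,0,0.2]
  ],
  "squeeze": 20
}}

```text
time: 17.3
ee_pos: [0.4248, 0.3865, -0.009]
tcp_rot: [0.143, 3.137, -0.001]
wrist_force: [0.7, -0.8, -2.0]
finger_gap: 0.0747
grasp_force: 24.4
```

Call:
{"api": "send_rows", "payload": {
  "deltas": [
    [0,-8,-1,0,0,0,0.2],
    [2,-25,-1,0,0,0,0.2],
    [4,-48,-1,0,0,0,0.2],
    [6,-72,-1,0,0,0,0.2],
    [7,-96,-1,0,0,0,0.2]
  ]
}}

```text
time: 17.8
ee_pos: [0.4325, 0.2901, -0.0092]
tcp_rot: [0.143, 3.135, 0.002]
wrist_force: [1.1, 2.7, 1.8]
finger_gap: 0.0745
grasp_force: 24.7
```

Call:
{"api": "send_rows", "payload": {
  "deltas": [
    [2,-25,0,0,0,0,0.2],
    [4,-50,0,0,0,0,0.2],
    [6,-75,0,0,0,0,0.2],
    [8,-100,0,0,0,0,0.2],
    [9,-120,0,0,0,0,0.2]
  ]
}}

```text
time: 18.3
ee_pos: [0.4414, 0.1692, -0.0093]
tcp_rot: [0.144, 3.135, 0.001]
wrist_force: [0.7, 3.1, 3.2]
finger_gap: 0.0749
grasp_force: 24.8
```

Call:
{"api": "send_rows", "payload": {
  "deltas": [
    [2,-25,0,0,0,0,0.2],
    [4,-50,0,0,0,0,0.2],
    [6,-75,0,0,0,0,0.2],
    [8,-100,0,0,0,0,0.2],
    [10,-125,0,0,0,0,0.2]
  ]
}}

```text
time: 18.8
ee_pos: [0.4511, 0.0449, -0.0092]
tcp_rot: [0.143, 3.136, 0.001]
wrist_force: [-0.0, 4.3, 3.4]
finger_gap: 0.0749
grasp_force: 25.0
```

Call:
{"api": "send_rows", "payload": {
  "deltas": [
    [2,-22,0,0,0,0,0.2],
    [3,-38,0,0,0,0,0.2],
    [4,-43,0,0,0,0,0.2],
    [4,-43,0,0,0,0,0.2]
  ]
}}

```text
time: 19.2
ee_pos: [0.4547, 0.0009, -0.0093]
tcp_rot: [0.147, 3.136, -0.001]
wrist_force: [-0.8, -3.8, 7.3]
finger_gap: 0.0745
grasp_force: 25.3
```

Run:
```python
from h import *
np.set_printoptions(precision=4,suppress=True)
F=grab("j");o=env.get_obs();print(o["ee_pos"],o["tcp_rot"],o["wrist_force"])
a=cv2.resize(F["side"]["image"][190:290,260:380],(400,333),interpolation=2);b=cv2.resize(F["top"]["image"][170:270,220:340],(400,333),interpolation=2)
cv2.imwrite("pics/j.png",np.hstack([a,b]))
```

```text
[ 0.4547  0.0009 -0.0093] [ 0.1463  3.1362 -0.0021] [-1.0194 -3.8416  7.2543]
```

View pics/j.png

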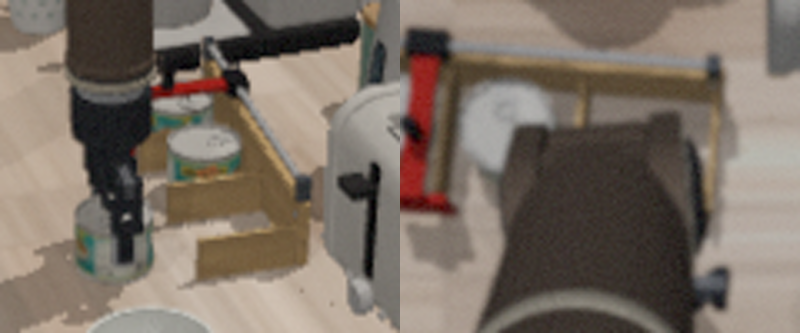

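The side view shows the tin upright in front of the right bay (crop 113,240). I'll insert it with the grip until the fingers near the wall ends.

Call:
{"api": "send_rows", "payload": {
  "deltas": [
    [8,-1,0,0,0,0,0.2],
    [20,-2,0,0,0,0,0.2],
    [32,-3,0,0,0,0,0.2],
    [44,-4,0,0,0,0,0.2],
    [46,-4,0,0,0,0,0.2]
  ]
}}

```text
time: 19.8
ee_pos: [0.5022, -0.0017, -0.0098]
tcp_rot: [0.143, 3.135, -0.001]
wrist_force: [0.3, -0.6, 1.4]
finger_gap: 0.0748
grasp_force: 25.1
```

Call:
{"api": "send_rows", "payload": {
  "deltas": [
    [0,0,0,0,0,0,0.1],
    [0,0,0,0,0,0,0.0],
    [0,0,0,0,0,0,0.0],
    [0,0,0,0,0,0,0.0]
  ]
}}

```text
time: 20.2
ee_pos: [0.5005, -0.0012, -0.0099]
tcp_rot: [0.143, 3.137, -0.0]
wrist_force: [-0.0, 0.1, -0.2]
finger_gap: 0.0853
grasp_force: 0.0
```

Call:
{"api": "send_rows", "payload": {
  "deltas": [
    [0,0,25,0,0,0,0],
    [0,0,65,0,0,0,0],
    [-10,1,90,0,0,0,0.3],
    [-45,4,90,0,0,0,0.8],
    [-80,8,90,0,0,0,1]
  ]
}}

```text
time: 20.7
ee_pos: [0.4207, 0.0068, 0.0809]
tcp_rot: [0.143, 3.135, 0.0]
wrist_force: [0.1, 0.6, 0.4]
finger_gap: 0.0435
grasp_force: 0.0
```

Call:
{"api": "send_rows", "payload": {
  "deltas": [
    [0,-2,-30,0,0,0,1],
    [0,-2,-65,0,0,0,1],
    [0,-2,-82,0,0,0,1],
    [0,-2,-82,0,0,0,1]
  ]
}}

```text
time: 21.1
ee_pos: [0.419, 0.0046, -0.0036]
tcp_rot: [-0.142, -3.136, 0.001]
wrist_force: [-0.6, -0.4, 1.0]
finger_gap: -0.0
grasp_force: 0.0
```

Call:
{"api": "send_rows", "payload": {
  "deltas": [
    [15,-1,0,0,0,0,1],
    [27,-2,0,0,0,0,1],
    [36,-3,0,0,0,0,1],
    [46,-4,0,0,0,0,1],
    [56,-5,0,0,0,0,1]
  ]
}}

```text
time: 21.6
ee_pos: [0.4771, -0.0003, -0.0016]
tcp_rot: [0.143, 3.137, -0.0]
wrist_force: [-1.9, -0.2, 1.8]
finger_gap: -0.0
grasp_force: 1.2
```

Call:
{"api": "send_rows", "payload": {
  "deltas": [
    [10,-1,0,0,0,0,1],
    [20,-2,0,0,0,0,1],
    [30,-3,0,0,0,0,1],
    [40,-4,0,0,0,0,1],
    [46,-4,0,0,0,0,1]
  ]
}}

```text
time: 22.1
ee_pos: [0.5243, -0.0044, -0.0019]
tcp_rot: [0.143, 3.136, -0.0]
wrist_force: [-1.7, -0.1, 0.0]
finger_gap: 0.0
grasp_force: 0.5
```

Call:
{"api": "send_rows", "payload": {
  "deltas": [
    [3,0,0,0,0,0,1],
    [6,-1,0,0,0,0,1],
    [6,-1,0,0,0,0,1]
  ]
}}

```text
time: 22.4
ee_pos: [0.5293, -0.0054, -0.0019]
tcp_rot: [0.143, 3.136, -0.0]
wrist_force: [-0.2, 0.4, 0.3]
finger_gap: -0.0005
grasp_force: 0.0
```

Call:
{"api": "send_rows", "payload": {
  "deltas": [
    [2,0,0,0,0,0,1],
    [3,0,0,0,0,0,1],
    [3,0,0,0,0,0,1]
  ]
}}

```text
time: 22.7
ee_pos: [0.5321, -0.0052, -0.0019]
tcp_rot: [0.143, 3.136, -0.0]
wrist_force: [-1.5, 0.3, -0.7]
finger_gap: 0.0001
grasp_force: 0.1
```

Call:
{"api": "send_rows", "payload": {
  "deltas": [
    [2,0,0,0,0,0,1],
    [3,0,0,0,0,0,1],
    [3,0,0,0,0,0,1]
  ]
}}

```text
time: 23.0
ee_pos: [0.5353, -0.0052, -0.0019]
tcp_rot: [0.143, 3.136, -0.0]
wrist_force: [0.2, 0.6, -0.2]
finger_gap: 0.0002
grasp_force: 0.1
```

Call:
{"api": "send_rows", "payload": {
  "deltas": [
    [1,0,0,0,0,0,1],
    [2,0,0,0,0,0,1],
    [2,0,0,0,0,0,1]
  ]
}}

```text
time: 23.3
ee_pos: [0.5353, -0.0052, -0.0021]
tcp_rot: [-0.143, -3.137, 0.0]
wrist_force: [-5.3, 0.3, 4.0]
finger_gap: -0.0
grasp_force: 3.0
```

Call:
{"api": "send_rows", "payload": {
  "deltas": [
    [1,0,0,0,0,0,1],
    [1,0,0,0,0,0,1]
  ]
}}

```text
time: 23.5
ee_pos: [0.5353, -0.0052, -0.0022]
tcp_rot: [-0.142, -3.135, 0.001]
wrist_force: [-8.9, 0.6, 5.7]
finger_gap: 0.0005
grasp_force: 4.4
```

Call:
{"api": "send_rows", "payload": {
  "deltas": [
    [-20,2,0,0,0,0,1],
    [-60,5,5,0,0,0,1],
    [-95,9,35,0,0,0,0.7],
    [-105,10,80,0,0,0,0.5],
    [-105,25,125,0,0,0,0.5]
  ]
}}

```text
time: 24.0
ee_pos: [0.4306, 0.0183, 0.1241]
tcp_rot: [-0.146, -3.138, 0.002]
wrist_force: [1.8, 1.1, -0.3]
finger_gap: 0.0423
grasp_force: 0.0
```

Call:
{"api": "send_rows", "payload": {
  "deltas": [
    [-15,-25,40,0,0,0,0.5],
    [-30,-70,50,0,0,0,0.5],
    [-40,-110,50,0,0,0,0.5],
    [-40,-150,50,0,0,0,0.5],
    [-40,-190,50,0,0,0,0.5]
  ]
}}

```text
time: 24.5
ee_pos: [0.3931, -0.172, 0.174]
tcp_rot: [0.142, 3.134, -0.001]
wrist_force: [1.7, 1.3, -0.5]
finger_gap: 0.0428
grasp_force: 0.0
```

```bash
cat > chk.py <<'E'
from h import *
np.set_printoptions(precision=4,suppress=True)
F=grab();o=env.get_obs();print(o["time"],o["ee_pos"],o["tcp_rot"])
p=np.array([.5825,.0955,-.0925]);k,s=np.cos(p[2]),np.sin(p[2])
inv=lambda q:(np.array(q)[...,:2]-p[:2])@np.array([[k,-s],[s,k]])
for l in("keeper_knob","keeper_paddle","lime","tin","salt_shaker","pepper_mill"):
    P={c:spotter.place_of(c,l)[:4] for c in F}
    for c in P: print(l,c,[(np.round(q["centre"],1),round(q["score"],2),w(F[c],q["centre"])) for q in P[c]])
    if P["side"] and P["top"]:
        t=tri(F["side"],P["side"][0]["centre"],F["top"],P["top"][0]["centre"]);print("  tri",t,inv(t))
f=F["top"];K,T=f["mtx"],f["T"];v,u=np.mgrid[:480,:640];z=f["range_z"]
X=(np.stack([(u-K[0,2])/K[0,0]*z,(v-K[1,2])/K[1,1]*z,z],-1))@T[:3,:3].T+T[:3,3];S=X[160:260,170:340][z[160:260,170:340]>0];c=inv(S)
for yc in(-.106,0,.106):
    m=(S[:,2]>.049)&(S[:,2]<.0575)&(abs(c[:,1]-yc)<.043)&(c[:,0]>-.06)&(c[:,0]<.044);q=c[m]
    if m.sum()>20:print("tin top in bay",yc,m.sum(),"x",np.percentile(q[:,0],[2,98]),"y",np.percentile(q[:,1],[2,98]),"z",np.median(S[m,2]))
h=cv2.cvtColor(f["image"],cv2.COLOR_BGR2HSV);r=((h[...,0]<8)|(h[...,0]>172))&(h[...,1]>150)&(z>0)
q=X[160:260,170:340][r[160:260,170:340]];ci=inv(q)
for n,m in(("arm",(q[:,2]>.08)&(q[:,2]<.095)),("paddle",(q[:,2]<.078)&(ci[:,0]<-.05))):
    if m.any():print(n,m.sum(),"y",np.percentile(ci[m,1],[3,50,97]),"x",np.percentile(ci[m,0],[3,50,97]))
E
python3 chk.py
```

```text
24.6 [ 0.3929 -0.1754  0.1738] [ 0.1532  3.1339 -0.0039]
keeper_knob side [(array([309.7, 206.4]), 0.71, array([0.6392, 0.3476, 0.0297]))]
keeper_knob top []
keeper_paddle side [(array([328.1, 260.9]), 0.65, array([ 0.5497, -0.0542,  0.0404])), (array([299.4, 225.3]), 0.46, array([ 0.3906, -0.2378,  0.287 ]))]
keeper_paddle top [(array([226.6, 232.1]), 0.58, array([0.5225, 0.164 , 0.0516]))]
  tri [ 0.6037  0.1871 -0.118 ] [0.0127 0.0932]
lime side [(array([306.2, 306.1]), 0.74, array([ 0.4023, -0.2557,  0.0416]))]
lime top [(array([214.8, 208.6]), 0.28, array([0.5846, 0.1956, 0.0534]))]
  tri [ 0.6594  0.3063 -0.3905] [0.0571 0.217 ]
tin side [(array([317.5, 247.2]), 0.61, array([0.554 , 0.0481, 0.0333])), (array([316.2, 232.9]), 0.6, array([0.5722, 0.1073, 0.0528])), (array([298.3, 226.7]), 0.24, array([ 0.3891, -0.2336,  0.2812]))]
tin top [(array([214.4, 207.6]), 0.94, array([0.5876, 0.197 , 0.0523])), (array([256.1, 209.8]), 0.93, array([0.5801, 0.0893, 0.0524]))]
  tri [ 0.625   0.2281 -0.0793] [0.0301 0.136 ]
salt_shaker side [(array([349.6, 365. ]), 0.58, array([ 0.4297, -0.4906,  0.0156]))]
salt_shaker top []
pepper_mill side [(array([385.4, 365. ]), 0.7, array([ 0.5126, -0.522 ,  0.0155]))]
pepper_mill top [(array([478.6, 231.5]), 0.61, array([ 0.5138, -0.4796,  0.0544]))]
  tri [ 0.5255 -0.5021 -0.0048] [-0.0015 -0.6004]
tin top in bay -0.106 583 x [-0.0234  0.0417] y [-0.14   -0.0736] z 0.05308745533128656
tin top in bay 0 607 x [-0.0309  0.0374] y [-0.0278  0.038 ] z 0.052932181795606326
tin top in bay 0.106 516 x [-0.0287  0.0391] y [0.0858 0.1426] z 0.052949735765946415
arm 283 y [0.0567 0.0651 0.0747] x [-0.0641 -0.0078  0.0428]
paddle 69 y [0.0426 0.0581 0.0851] x [-0.0667 -0.0655 -0.0586]
```

Call:
{"api": "send_rows", "payload": {
  "deltas": [
    [15,44,0,0,0,0,0.5],
    [35,88,0,0,0,0,0.5],
    [58,130,0,0,0,0,0.5],
    [82,172,0,0,0,0,0.5],
    [105,214,0,0,0,0,0.5]
  ]
}}

```text
time: 25.7
ee_pos: [0.4987, 0.0458, 0.1733]
tcp_rot: [0.143, 3.136, 0.0]
wrist_force: [0.7, -1.0, 0.9]
finger_gap: 0.0427
grasp_force: 0.0
```

Call:
{"api": "send_rows", "payload": {
  "deltas": [
    [24,40,0,0,0,0,0.5],
    [48,80,0,0,0,0,0.5],
    [72,120,0,0,0,0,0.5],
    [72,120,-30,0,0,0,0.5],
    [72,120,-40,0,0,0,0.5]
  ]
}}

```text
time: 26.2
ee_pos: [0.5684, 0.1648, 0.1302]
tcp_rot: [-0.138, -3.136, 0.003]
wrist_force: [-1.8, -1.2, -0.6]
finger_gap: 0.0425
grasp_force: 0.0
```

Call:
{"api": "send_rows", "payload": {
  "deltas": [
    [1,-3,-15,0,0,0,0.5],
    [1,-3,-30,0,0,0,0.5],
    [1,-3,-42,0,0,0,0.5],
    [1,-3,-51,0,0,0,0.5],
    [1,-3,-51,0,0,0,0.5]
  ]
}}

```text
time: 26.7
ee_pos: [0.57, 0.16, 0.081]
tcp_rot: [-0.144, -3.138, 0.002]
wrist_force: [-0.9, 0.2, 0.4]
finger_gap: 0.0426
grasp_force: 0.0
```

Call:
{"api": "send_rows", "payload": {
  "deltas": [
    [0,0,0,0,0,0,0.7],
    [0,0,0,0,0,0,0.9],
    [0,0,0,0,0,0,0.9],
    [0,0,0,0,0,0,0.9]
  ],
  "squeeze": 20
}}

```text
time: 27.1
ee_pos: [0.5714, 0.1612, 0.083]
tcp_rot: [0.142, 3.136, 0.001]
wrist_force: [0.0, 0.4, 3.8]
finger_gap: 0.0129
grasp_force: 20.1
```

Call:
{"api": "send_rows", "payload": {
  "deltas": [
    [-1,-10,0,0,0,0,0.9],
    [-3,-30,0,0,0,0,0.9],
    [-5,-55,0,0,0,0,0.9],
    [-7,-80,0,0,0,0,0.9],
    [-10,-105,0,0,0,0,0.9]
  ]
}}

```text
time: 27.6
ee_pos: [0.5616, 0.0547, 0.0829]
tcp_rot: [0.142, 3.135, 0.001]
wrist_force: [2.9, 1.3, 2.2]
finger_gap: 0.0135
grasp_force: 20.1
```

Call:
{"api": "send_rows", "payload": {
  "deltas": [
    [-2,-22,0,0,0,0,0.9],
    [-4,-44,0,0,0,0,0.9],
    [-6,-62,0,0,0,0,0.9],
    [-6,-64,0,0,0,0,0.9],
    [-6,-64,0,0,0,0,0.9]
  ]
}}

```text
time: 28.1
ee_pos: [0.5559, -0.0085, 0.083]
tcp_rot: [0.144, 3.134, 0.001]
wrist_force: [0.5, 2.7, 5.8]
finger_gap: 0.0128
grasp_force: 20.8
```

Call:
{"api": "send_rows", "payload": {
  "deltas": [
    [0,0,0,0,0,0,0.6],
    [0,0,0,0,0,0,0.5],
    [0,0,25,0,0,0,0.5],
    [0,0,65,0,0,0,0.5],
    [-10,0,100,0,0,0,0.5]
  ]
}}

```text
time: 28.6
ee_pos: [0.5448, -0.0087, 0.1828]
tcp_rot: [0.143, 3.138, -0.001]
wrist_force: [1.0, 0.0, -0.0]
finger_gap: 0.0426
grasp_force: 0.0
```

Call:
{"api": "send_rows", "payload": {
  "deltas": [
    [-30,35,0,0,0,0,0.5],
    [-55,75,0,0,0,0,0.5],
    [-80,115,0,0,0,0,0.5],
    [-105,155,0,0,0,0,0.5],
    [-130,195,0,0,0,0,0.5]
  ]
}}

```text
time: 29.1
ee_pos: [0.4133, 0.1874, 0.1819]
tcp_rot: [0.143, 3.137, -0.002]
wrist_force: [0.7, 1.1, -0.2]
finger_gap: 0.0423
grasp_force: 0.0
```

Call:
{"api": "send_rows", "payload": {
  "deltas": [
    [-20,45,0,0,0,0,0.5],
    [-30,90,0,0,0,0,0.5],
    [-30,135,0,0,0,0,0.5],
    [-30,135,0,0,0,0,0.5]
  ]
}}

```text
time: 29.5
ee_pos: [0.383, 0.3275, 0.1819]
tcp_rot: [0.131, 3.138, 0.004]
wrist_force: [0.3, -0.2, -1.4]
finger_gap: 0.0426
grasp_force: 0.0
```

```bash
python3 chk.py
```

```text
29.6 [0.3843 0.3219 0.1813] [ 0.1393  3.1382 -0.0027]
keeper_knob side [(array([325.7, 231.1]), 0.63, array([0.6041, 0.1014, 0.0567]))]
keeper_knob top [(array([293.9, 209.9]), 0.89, array([ 0.5596, -0.0115,  0.1209]))]
  tri [ 0.5582 -0.0114  0.1232] [-0.0143 -0.1087]
keeper_paddle side [(array([312.4, 253.6]), 0.67, array([ 0.51  , -0.0203,  0.0563])), (array([324.2, 245.6]), 0.41, array([0.5637, 0.0142, 0.0558]))]
keeper_paddle top [(array([294.3, 235.2]), 0.95, array([ 0.506 , -0.0101,  0.0787]))]
  tri [ 0.5133 -0.009   0.049 ] [-0.0592 -0.1104]
lime side [(array([303.2, 304.4]), 0.52, array([ 0.4028, -0.23  ,  0.0298]))]
lime top [(array([372.3, 272. ]), 0.82, array([ 0.415 , -0.2047,  0.0472]))]
  tri [ 0.4151 -0.2082  0.0129] [-0.1386 -0.3179]
tin side [(array([321.1, 247.8]), 0.8, array([0.5576, 0.0254, 0.0427])), (array([313.8, 233.8]), 0.8, array([0.5608, 0.1001, 0.0553]))]
tin top [(array([256.3, 212.9]), 0.85, array([0.5718, 0.0887, 0.0525])), (array([216.6, 207.4]), 0.6, array([0.588 , 0.1913, 0.0526]))]
  tri [ 0.5863  0.0961 -0.0017] [0.0037 0.001 ]
salt_shaker side [
[... 368 characters left out ...]
  0.0017] [-0.1031 -0.5835]
pepper_mill side [(array([385.9, 364.6]), 0.95, array([ 0.5136, -0.5225,  0.0169])), (array([305.9, 309.2]), 0.7, array([ 0.4023, -0.2534,  0.0295]))]
pepper_mill top [(array([482.7, 229.8]), 0.56, array([ 0.514 , -0.4831,  0.0729]))]
  tri [ 0.5255 -0.5093  0.0036] [-0.0009 -0.6075]
tin top in bay -0.106 391 x [-0.0205  0.041 ] y [-0.1406 -0.0717] z 0.053219461470223495
tin top in bay 0 590 x [-0.0299  0.037 ] y [-0.0283  0.0382] z 0.053088670009267536
tin top in bay 0.106 610 x [-0.0286  0.0383] y [0.0736 0.1423] z 0.05285158441963078
arm 254 y [-0.1166 -0.1083 -0.0997] x [-0.0649 -0.0048  0.0435]
paddle 56 y [-0.1284 -0.1094 -0.0883] x [-0.0661 -0.0655 -0.0601]
```

```bash
python3 -c "
from plant import finish_job
print(finish_job())"
```

```text
the job is handed in; nothing more can be done
None
```

The job is handed in: the lime is in the bowl, the tin is against the back wall of the freed right-hand bay, and the keeper stands in front of it (measured about 2 mm off the bay's middle), at 29.6 s; one finger press on the counter while finding the fingertip height reached 85 N (limit 120 N).

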